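# Seat the whetstone under the lip of its holder

### The arm

A 7-joint arm with a two-finger parallel gripper is mounted at the origin on a cart in front of the work surface, level with it; the furniture and walls round the work are solid. World frame = base frame: x ahead of the robot, y to its left, z up, the work surface at z = 0. Lengths are in m, angles in rad, forces in N, time in s.
With the tool pointing down it reaches from about 0.35 to 0.9 m from the base axis. Payload 19.9 kg.
Tool frame: the origin (TCP) lies midway between the tips of the shut fingers; the grasp point (between the pads) lies 19 mm behind it; z points along the fingers, y is the line along which they close (so a half turn about z gives the same grasp; the last joint's range is limited). The gripper opens to 85 mm and grips with 20 to 120 N. Pads are 22 mm wide; open, the fingers measure 114 mm over their backs; the gripper's body (76 mm by 85 mm) begins 54 mm behind the grasp point. The pads swing forward as they close: fully open they stand 13 mm farther back than shut.
Start: joints at [-1.169, 0.417, -0.01, 1.614, 0.005, 1.111, -0.053], TCP at [0.268, 0.565, 0.231] pointing down, gripper open.
Joint ranges: [-2.81, 2.81], [-0.39, 2.02], [-1.27, 1.25], [0.06, 2.57], [-1.19, 4.33], [0.19, 2], [-2.82, 2.82]. Speed limits (rad/s): [1.89, 1.89, 2.39, 2.39, 3.01, 3.01, 3.01].

### API

Orientations are given as a rotation vector (axis times angle).
In Python, from workcell import sense, snapshot, job gives the robot as it stands.
- The arm moves only by the shell command python3 -m inch 'ROWS'. ROWS is JSON, a list that holds one entry, the list of rows, each a list of 7 numbers: the turn, a rotation vector about the tool's x, y, z in degrees, then the shift along the tool's x, y, z in m, then the closure, from 0 (fully open) to 1 (shut). A call has 1 to 8 rows; each row is the pose to reach, as a shift and turn from the pose commanded when the call began, along the tool's axes at that moment; what a row does not reach only later rows make up. A row lasts 1/12 s, in which the tool goes at most 41.7 mm and 7.16 degrees, less where a joint would pass 70% of its speed; a pose out of reach is approached as far as the arm can. A call with a gripper value outside its range is refused whole. The fingers move at their own pace and stop on an object; the grip force is fixed at half the most. Time passes only in rows, so rows that repeat a pose let the fingers close. It gives the time, the measured TCP pose, the force and the opening at its end, in the units of the state.
- sense(): the state, without advancing time (a new reading comes with each control period).
- snapshot(name): name is "scene" or "top" or "wrist"; returns a dict with "pixels" (480x640x3 uint8, blue, green, red), "fx", "fy", "cx", "cy" (pixels), "origin" and "rotation" of the camera in the world. Camera axes: x right, y up, looking along -z (the intrinsics and any distortion apply to the point x, -y, -z); pixel columns grow to the right and rows downward; lengths in m; the calibration is good to about 2 mm. The wrist camera is an equidistant fisheye: a pixel r from the principal point sees the ray r / f radians off the axis. A picture is of the moment at which its call begins. There is no depth.
- job.sign_off(): hands the job in, once; it reports no verdict.
The state is a dict: "clock": time; "joint_positions": joint angles; "qd": joint speeds; "joint_efforts": joint torques, N m; "ee_pos": TCP position; "ee_rot": TCP orientation; "force": force on the tool from outside, world axes, zero at the start; "ft_torque": the same for the moment, N m; "finger_gap": opening from 0.0 (shut) to 1.0 (fully open).
Only numpy, scipy, OpenCV 4.12 (cv2) and the standard library are available. Lean on these libraries where they do the work, as an engineer would, in place of code of your own. Each camera call takes 0.05 s, during which the arm holds its last target. There are 200 camera calls.

### The job

Lay the whetstone flat on the board of the stone holder and slide it endways under the steel lip until its end is fully home against the rubber-faced stop hidden in the pocket. The stop is set to a different depth each time, so go by feel: press the stone against it with a steady 10 N or so for about a second, never with more than 25 N because the stone is brittle, then let go and leave it flat on the board, touching the stop. Do not jam it in the pocket, and do not disturb the tools lying around.

Things in the scene. Friction and masses are not known exactly. Their poses are not given: they have to be found in the camera images.
- whetstone: the whetstone: a plain grey-brown rectangular stone 50 mm wide (its x), 150 mm long (its y) and 24 mm high (its z), about 0.4 kg, lying loose on the bench to the right of the holder, roughly crosswise to it. Origin at the centre of its underside. Either end may go in first.
- stone_holder: the stone holder, fixed to the bench: a wooden board 210 mm long (its x), 90 mm wide (its y), top face 18 mm above the bench; a dark steel retaining block covers its last 50 mm, x from +55 to +105 mm, and is 54 mm high above the bench. The rest, x -105 to +55, is the open bay. Origin: centre of the board's underside, at bench level; +x points along the board into the pocket, +z up.
- pocket_mouth (a point): middle of the pocket's mouth, on the board's top face under the edge of the lip (holder x = 55, y = 0, z = 18 mm; axes as the holder's). The pocket is 54 mm wide between steel cheeks (mouth corners rounded, radius 9 mm) and 28 mm high. In it, hidden from above, is a stop faced with a black rubber pad 40 mm wide, 18 mm high, square to x.
- lip_edge (a point): middle of the lip's edge, on its underside (28 mm above pocket_mouth). The stop's pad lies somewhere from 20 to 36 mm behind this edge (along the holder's +x); its setting is not measured: feel for it (drag on board and cheeks adds a few N to the push). The pad is springy and damped: it gives way 1 mm for every 5 N, at most 6 mm.
- cold_chisel: bystander: blue-grey cold chisel, 160 mm long, lying on the bench behind the holder; origin at the centre of its underside
- nut_1: bystander: dark hexagon nut, 24x27x19 mm, on the bench behind the holder; origin at the centre of its underside
- c_clamp: bystander: dark C-clamp, 108x118x13 mm, lying on the bench at the back right; origin at the centre of its underside
- bolt_m16: bystander: rusty bolt 65 mm tall standing on its head at the front edge of the bench, left, in front of the tall blue press (fixed, 0.4 m high, keep the arm clear of it); origin at the centre of its underside

How it is judged:
By the outcome, as a careful person would: the job done as asked, in the order asked, and still so for the second after the job is handed in, with the robot touching nothing.
It also fails if it takes over 67 s, if anything falls off the work surface, if the arm or the gripper's body presses on something with over 40 N, if the wrist force passes 120 N, or if a joint passes its speed limit or range.

## Working session

There is one attempt and no reset: what is moved stays moved. The work goes in short steps, Python scripts to look and compute and a shell command to move; the robot and the scene stay as the last step left them, time stands still between calls to the robot, and variables do not carry over. Pictures are saved under pics/ and viewed, on a budget of 10 in all, crops included, one or two more only if the job needs it, and the job is handed in when it is done.

```bash
ls; mkdir -p pics; python3 - <<'E'
from workcell import sense,snapshot
import cv2
for n in("scene","top"):
    s=snapshot(n);cv2.imwrite(f"pics/{n}1.png",s["pixels"]);print(n,{k:(v.tolist() if hasattr(v,'tolist') else v) for k,v in s.items() if k!="pixels"})
print(sense())
E
```

```text
pics
scene {'fx': 560.223894150402, 'fy': 560.223894150402, 'cx': 314.2899559522482, 'cy': 237.38090187228292, 'origin': [0.5724333297885125, 0.6596960439190693, 1.0215108455941198], 'rotation': [0.03814238232573525, 0.9707058850597181, 2.9475345025900226]}
top {'fx': 452.85933697133515, 'fy': 452.85933697133515, 'cx': 315.37777212551583, 'cy': 245.2216837580412, 'origin': [0.35542124634645605, -0.05864058358660621, 1.0631522814959122], 'rotation': [0.13065992509248453, -0.12452603228571121, -1.5946673334608856]}
{'clock': 0.1, 'joint_positions': array([-1.16950707,  0.41792227, -0.01032442,  1.61412884,  0.00471379,
        1.11070468, -0.05299945]), 'qd': array([-1.11849229e-03, -3.18123635e-03,  1.34381289e-03, -2.26776579e-03,
       -8.74990344e-05,  2.57399509e-03,  1.39307302e-03]), 'joint_efforts': array([ 1.62829754e-03, -8.65816927e+01,  6.79945182e-01, -4.35646641e+01,
        1.91278383e-02,  4.84568518e-03, -8.19206377e-06]), 'ee_pos': array([0.26765023, 0.56443219, 0.2307115 ]), 'ee_rot': array([-6.89775763e-01, -3.06476807e+00,  1.77190661e-03]), 'force': array([-0.93825936,  0.14199128,  0.2248199 ]), 'ft_torque': array([-0.01025578, -0.02159418, -0.05314164]), 'finger_gap': 0.9990218150523515}
```

View pics/top1.png

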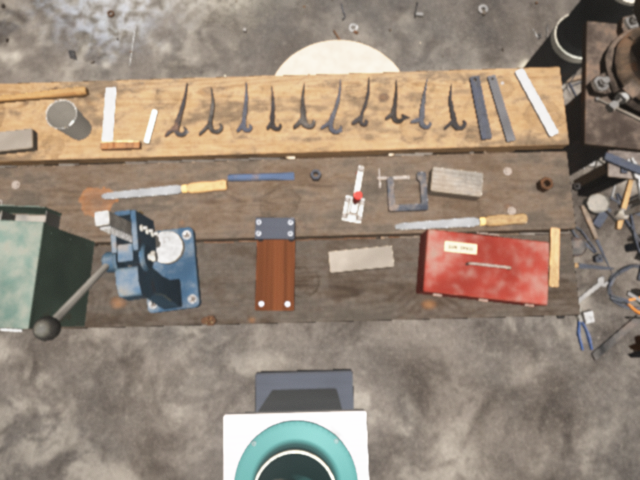

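View pics/scene1.png

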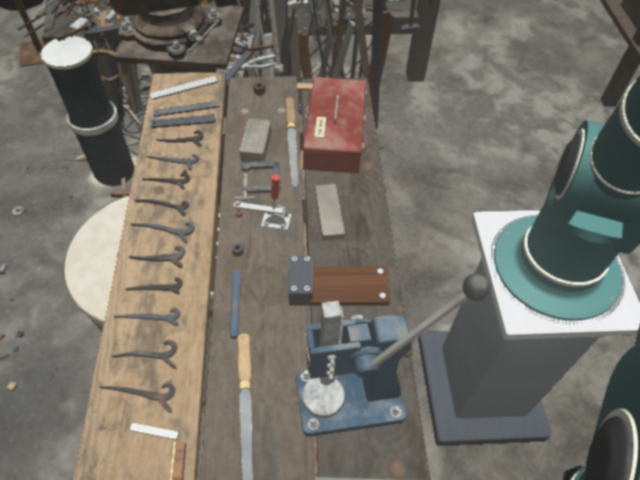

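The top view shows the holder at about (275,263) with its steel block at the far end (275,228), and the stone at about (361,259). The press is at (165,260). I'll enlarge this part to read the corners.

```bash
cat > h.py <<'E'
import numpy as np,cv2
from scipy.spatial.transform import Rotation as R
from workcell import sense,snapshot
def ray(s,u,v,fish=False):
    x=(u-s["cx"])/s["fx"];y=(v-s["cy"])/s["fy"]
    if fish:
        r=np.hypot(x,y);k=np.sin(r)/max(r,1e-9);d=np.array([x*k,-y*k,-np.cos(r)])
    else: d=np.array([x,-y,-1.])
    return R.from_rotvec(s["rotation"]).apply(d)
def at(s,u,v,z,fish=False):
    d=ray(s,u,v,fish);o=np.array(s["origin"]);return o+d*(z-o[2])/d[2]
def proj(s,p,fish=False):
    c=R.from_rotvec(s["rotation"]).inv().apply(np.array(p)-s["origin"]);c=c*[1,-1,-1]
    if fish:
        r=np.hypot(c[0],c[1]);t=np.arctan2(r,c[2]);q=c[:2]/r*t
    else:q=c[:2]/c[2]
    return q*[s["fx"],s["fy"]]+[s["cx"],s["cy"]]
E
python3 - <<'E'
from h import *
s=snapshot("top");p=s["pixels"][205:325,240:400]
cv2.imwrite("pics/c1.png",cv2.resize(p,None,fx=5,fy=5,interpolation=cv2.INTER_CUBIC))
E
```

```text
(no output)
```

View pics/c1.png

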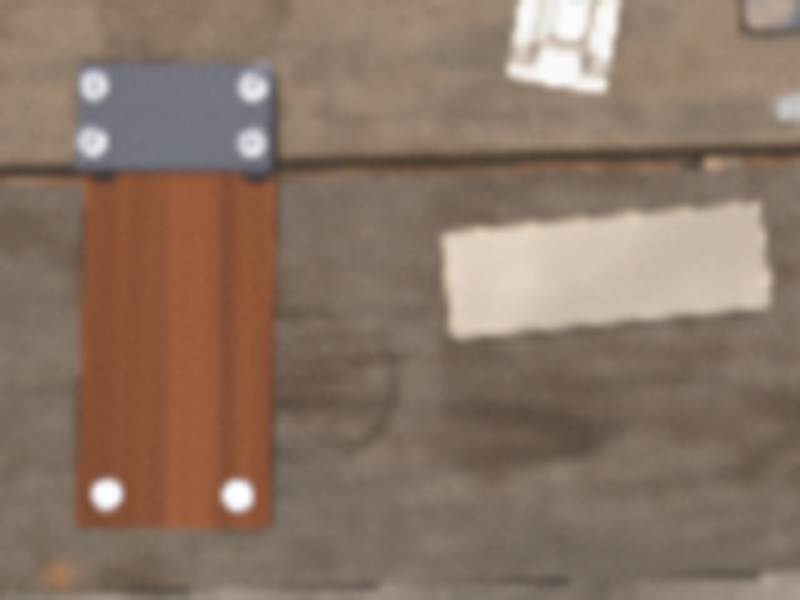

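Crop corners: block top (80,63) to (273,170), board front corners (77,526) and (271,527), stone (442,233), (760,203), (771,307), (452,339).

```bash
python3 - <<'E'
from h import *
s=snapshot("top");np.set_printoptions(precision=4,suppress=True)
f=lambda u,v,z:at(s,240+u/5,205+v/5,z)
B=[f(*q,.054) for q in((80,63),(273,65),(273,170),(78,168))]
F=[f(*q,.018) for q in((77,526),(271,527))]
S=[f(*q,.024) for q in((442,233),(760,203),(771,307),(452,339))]
for n,L in(("B",B),("F",F),("S",S)):
    print(n,*[x[:2] for x in L],[round(float(np.linalg.norm(L[i]-L[i-1])),4) for i in range(len(L))])
far=(B[0]+B[1])/2;near=(F[0]+F[1])/2;d=far-near
print("holder",(far+near)/2,"len",np.hypot(*d[:2]),"yaw",np.degrees(np.arctan2(d[1],d[0])))
c=sum(S)/4;d=(S[0]+S[3]-S[1]-S[2]);print("stone",c,"yaw long",np.degrees(np.arctan2(d[1],d[0])))
r=R.from_rotvec(sense()["ee_rot"]);print(r.as_matrix())
w=snapshot("wrist");print({k:v for k,v in w.items() if k!="pixels"})
E
```

```text
B [0.5879 0.0768] [ 0.5845 -0.0113] [ 0.5358 -0.0103] [0.5393 0.078 ] [0.0487, 0.0881, 0.0486, 0.0884]
F [0.3795 0.0843] [ 0.3766 -0.0044] [0.0888, 0.0888]
S [ 0.5093 -0.0867] [ 0.5192 -0.2348] [ 0.4706 -0.2372] [ 0.4599 -0.0897] [0.0495, 0.1484, 0.0487, 0.1478]
holder [0.4821 0.0363 0.036 ] len 0.20827133543757217 yaw -1.9810374369353136
stone [ 0.4898 -0.1621  0.024 ] yaw long 93.99369747766349
[[-0.9036  0.4284 -0.0002]
 [ 0.4284  0.9036 -0.0007]
 [-0.0001 -0.0008 -1.    ]]
{'fx': 371.64829954431775, 'fy': 371.64829954431775, 'cx': 315.345682232106, 'cy': 236.97885872414128, 'origin': array([0.1985, 0.5982, 0.3736]), 'rotation': array([-0.2721, -0.1713,  1.1189])}
```

```bash
python3 - <<'E'
from h import *
np.set_printoptions(precision=3,suppress=True)
t=snapshot("top");s=snapshot("scene")
def tri(a,b):
    A=[];y=[]
    for c,q in((t,a),(s,b)):
        d=ray(c,*q);d/=np.linalg.norm(d);P=np.eye(3)-np.outer(d,d);A.append(P);y.append(P@c["origin"])
    x,r,_,_=np.linalg.lstsq(np.vstack(A),np.hstack(y),rcond=None);return x,r**.5
print("knob",tri((46,327),(477,287)))
print("column top",tri((102,218),(331,311)))
print("pivot",tri((115,260),(365,360)))
r=R.from_rotvec(sense()["ee_rot"])
for n,p in(("hi",(.268,.565,.60)),("stone hi",(.4898,-.1621,.20))):
    print(n,r.inv().apply(np.array(p)-sense()["ee_pos"]))
d=np.array([.4898,-.1621,.15]); 
E
```

```text
knob (array([0.354, 0.312, 0.44 ]), array([0.002]))
column top (array([0.526, 0.288, 0.347]), array([0.001]))
pivot (array([0.473, 0.312, 0.238]), array([0.001]))
hi [-0.     0.    -0.369]
stone hi [-0.512 -0.562  0.031]
```

The press knob is at (0.354, 0.312, 0.44), so I'll raise the tool and pull it inward before crossing.

```bash
python3 -m inch '[[[0,0,0,0,0,-0.1,0],[0,0,0,0,-0.03,-0.2,0],[0,0,0,0,-0.06,-0.32,0],[0,0,0,0,-0.1,-0.32,0],[0,0,0,0,-0.1,-0.32,0],[0,0,0,0,-0.1,-0.32,0],[0,0,0,0,-0.1,-0.32,0],[0,0,0,0,-0.1,-0.32,0]]]'
python3 -m inch '[[[0,0,0,0,0,-0.02,0],[0,0,0,-0.06,-0.053,-0.02,0],[0,0,0,-0.12,-0.107,-0.02,0],[0,0,0,-0.17,-0.153,-0.02,0],[0,0,0,-0.2,-0.183,-0.02,0],[0,0,0,-0.23,-0.21,-0.02,0],[0,0,0,-0.256,-0.231,-0.02,0],[0,0,0,-0.256,-0.231,-0.02,0]]]'
```

```text
clock: 1.02
ee_pos: [0.2253, 0.475, 0.5485]
ee_rot: [0.69, 3.065, 0.001]
force: [-0.8, 1.4, 0.9]
finger_gap: 1.004
clock: 1.68
ee_pos: [0.3377, 0.2045, 0.5666]
ee_rot: [0.69, 3.065, 0.001]
force: [0.9, 0.6, -0.4]
finger_gap: 1.001
```

```bash
python3 -m inch '[[[0,0,7,-0.03,-0.027,0,0],[0,0,14,-0.065,-0.059,0,0],[0,0,21,-0.1,-0.09,0,0],[0,0,28,-0.135,-0.122,0,0],[0,0,35,-0.17,-0.153,0,0],[0,0,42,-0.2,-0.18,0.02,0],[0,0,49,-0.23,-0.207,0.05,0],[0,0,56,-0.256,-0.231,0.08,0]]]'
python3 -m inch '[[[0,0,4.6,0,0,0.04,0],[0,0,4.6,0,0,0.08,0],[0,0,4.6,0,0,0.12,0],[0,0,4.6,0,0,0.16,0],[0,0,4.6,0,0,0.2,0],[0,0,4.6,0,0,0.24,0],[0,0,4.6,0,0,0.27,0],[0,0,4.6,0,0,0.29,0]]]'
python3 -m inch '[[[0,0,0,0,0,0,0],[0,0,0,0,0,0,0],[0,0,0,0,0,0,0]]]'
python3 - <<'E'
from h import *
s=snapshot("wrist");cv2.imwrite("pics/w1.png",s["pixels"])
st=sense();r=R.from_rotvec(st["ee_rot"]);print(st["ee_pos"],r.as_matrix().round(4))
c=np.array([.4898,-.1621,.024]);a=np.radians(94);u=np.array([np.cos(a),np.sin(a),0]);v=np.array([-u[1],u[0],0])
for i,j in((1,1),(1,-1),(-1,-1),(-1,1)):print(proj(s,c+.075*i*u+.025*j*v,True).round(1))
E
```

```text
clock: 2.35
ee_pos: [0.4593, -0.0875, 0.5078]
ee_rot: [2.055, 2.374, 0.003]
force: [1.2, 1.1, -0.5]
finger_gap: 1.003
clock: 3.02
ee_pos: [0.4577, -0.0849, 0.215]
ee_rot: [-2.141, -2.297, 0.003]
force: [1.6, 0.6, 0.9]
finger_gap: 1.0
clock: 3.27
ee_pos: [0.4597, -0.0851, 0.2191]
ee_rot: [2.141, 2.297, 0.002]
force: [-0.0, -0.4, -0.0]
finger_gap: 1.002
[ 0.45981327 -0.08507806  0.21925087] [[-7.030e-02  9.975e-01  2.300e-03]
 [ 9.975e-01  7.030e-02  2.000e-04]
 [ 0.000e+00  2.300e-03 -1.000e+00]]
[314.5 211.5]
[367.7 211.6]
[360.4 346.3]
[314.6 346.8]
```

View pics/w1.png

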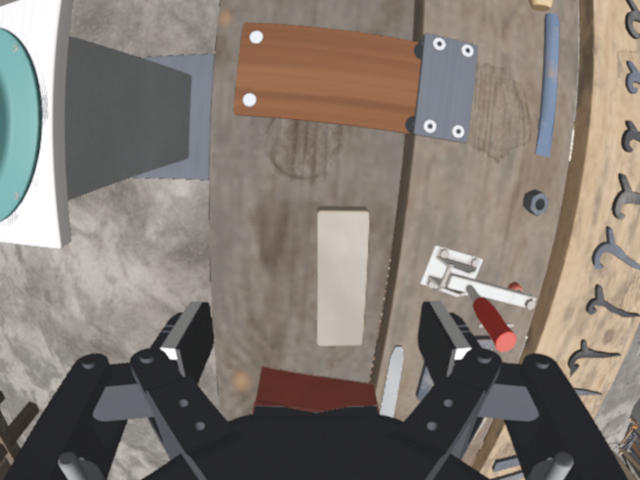

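The stone corners are at (318,209), (369,210), (362,346) and (317,345), within 2–3 px of the prediction. I'll re-estimate both objects from this closer view.

```bash
python3 - <<'E'
from h import *
np.set_printoptions(precision=4,suppress=True)
s=snapshot("wrist");st=sense();r=R.from_rotvec(st["ee_rot"])
g=lambda q,z:at(s,*q,z,True)
S=[g(q,.024) for q in((318,209),(369,210),(362,346),(317,345))]
print([round(float(np.linalg.norm(S[i]-S[i-1])),4) for i in range(4)])
c=sum(S)/4;d=S[0]+S[1]-S[2]-S[3];print("stone",c,np.degrees(np.arctan2(d[1],d[0])))
B=[g(q,.054) for q in((424,35),(477,46),(466,142),(414,133))]
F=[g(q,.018) for q in((245,23),(235,115))]
print(*[b[:2] for b in B],*[b[:2] for b in F])
far=(B[1]+B[2])/2;near=(F[0]+F[1])/2;d=far-near;print("holder",(far+near)/2,np.hypot(*d[:2]),np.degrees(np.arctan2(d[1],d[0])))
t=np.array([.4905,-.1621,0.05]);print("shift",r.inv().apply(t-st["ee_pos"]))
E
```

```text
[0.15, 0.048, 0.1514, 0.0492]
stone [ 0.4922 -0.1602  0.024 ] 93.98436430305469
[0.5398 0.0784] [0.589 0.078] [ 0.586  -0.0092] [ 0.5377 -0.0076] [0.3836 0.0854] [ 0.3803 -0.0032]
holder [0.4847 0.0378 0.036 ] 0.20563187400791844 -1.8732611125017828
shift [-0.0791  0.0248  0.1693]
```

```bash
python3 -m inch '[[[0,0,0,-0.04,0.013,0.03,0],[0,0,0,-0.0779,0.0258,0.06,0],[0,0,0,-0.0779,0.0258,0.1,0],[0,0,0,-0.0779,0.0258,0.13,0],[0,0,0,-0.0779,0.0258,0.16,0],[0,0,0,-0.0779,0.0258,0.17,0],[0,0,0,-0.0779,0.0258,0.17,0],[0,0,0,-0.0779,0.0258,0.17,0]]]'
python3 -m inch '[[[0,0,0,0,0,0.012,0],[0,0,0,0,0,0.024,0],[0,0,0,0,0,0.036,0],[0,0,0,0,0,0.045,0],[0,0,0,0,0,0.051,0],[0,0,0,0,0,0.051,0],[0,0,0,0,0,0.051,0]]]'
```

```text
clock: 4.03
ee_pos: [0.4911, -0.161, 0.0493]
ee_rot: [2.141, 2.298, 0.001]
force: [0.5, -0.5, 0.3]
finger_gap: 0.998
clock: 4.62
ee_pos: [0.49, -0.161, -0.0035]
ee_rot: [-2.142, -2.298, 0.001]
force: [0.2, 0.4, -0.5]
finger_gap: 0.998
```

Now close on the stone.

```bash
python3 -m inch '[[[0,0,0,0,0,0,0.3],[0,0,0,0,0,0,0.5],[0,0,0,0,0,0,0.7],[0,0,0,0,0,0,1],[0,0,0,0,0,0,1],[0,0,0,0,0,0,1],[0,0,0,0,0,0,1],[0,0,0,0,0,0,1]]]'
python3 -m inch '[[[0,0,0,0,0,0,1],[0,0,0,0,0,0,1],[0,0,0,0,0,0,1],[0,0,0,0,0,0,1]]]'
```

```text
clock: 5.28
ee_pos: [0.4906, -0.1609, -0.0027]
ee_rot: [2.141, 2.298, 0.001]
force: [-0.8, 1.2, 8.5]
finger_gap: 0.579
clock: 5.62
ee_pos: [0.4906, -0.161, -0.0027]
ee_rot: [2.141, 2.298, 0.001]
force: [-1.6, 0.1, 8.8]
finger_gap: 0.574
```

8.8 N upward means the fingertips are touching the bench. I'll reopen and grip 3 mm higher.

```bash
python3 -m inch '[[[0,0,0,0,0,0,0.2],[0,0,0,0,0,-0.001,0.2],[0,0,0,0,0,-0.002,0.2],[0,0,0,0,0,-0.003,0.2],[0,0,0,0,0,-0.003,1],[0,0,0,0,0,-0.003,1],[0,0,0,0,0,-0.003,1],[0,0,0,0,0,-0.003,1]]]'
python3 -m inch '[[[0,0,0,0,0,0,1],[0,0,0,0,0,0,1],[0,0,0,0,0,0,1],[0,0,0,0,0,0,1]]]'
python3 -m inch '[[[0,0,0,0,0,-0.01,1],[0,0,0,0,0,-0.03,1],[0,0,0,0,0,-0.05,1],[0,0,0,0,0,-0.07,1],[0,0,0,0,0,-0.08,1],[0,0,0,0,0,-0.08,1],[0,0,0,0,0,-0.08,1]]]'
```

```text
clock: 6.28
ee_pos: [0.4903, -0.1609, 0.0001]
ee_rot: [2.142, 2.298, 0.001]
force: [-2.1, 1.9, 11.7]
finger_gap: 0.578
clock: 6.62
ee_pos: [0.4903, -0.1609, 0.0001]
ee_rot: [2.142, 2.298, 0.001]
force: [-2.1, 1.8, 11.1]
finger_gap: 0.575
clock: 7.2
ee_pos: [0.4903, -0.1606, 0.0796]
ee_rot: [2.141, 2.298, 0.001]
force: [-0.0, 0.4, -2.6]
finger_gap: 0.571
```

```bash
python3 -m inch '[[[0,0,-7,0.01,0,0,1],[0,0,-14,0.03,-0.003,0,1],[0,0,-21,0.05,-0.006,0,1],[0,0,-28,0.07,-0.009,0,1],[0,0,-35,0.09,-0.012,0,1],[0,0,-42,0.11,-0.015,0,1],[0,0,-49,0.13,-0.018,0,1],[0,0,-56,0.15,-0.02,0,1]]]'
python3 - <<'E'
from h import *
st=sense();r=R.from_rotvec(st["ee_rot"]);m=r.as_matrix();y=np.degrees(np.arctan2(m[1,1],m[0,1]));print(y,88.05-y,r.inv().apply(np.array([.4505,.0381,.05])-st["ee_pos"]))
E
```

```text
clock: 7.87
ee_pos: [0.4585, -0.0117, 0.0785]
ee_rot: [-0.803, -3.035, 0.001]
force: [0.5, 0.6, -3.6]
finger_gap: 0.575
60.37685298408917 27.67314701591083 [0.03154433 0.03939178 0.02854841]
```

```bash
python3 -m inch '[[[0,0,-6,0.008,0.01,0,1],[0,0,-12,0.016,0.02,0,1],[0,0,-18,0.024,0.03,0,1],[0,0,-24,0.0315,0.0394,0,1],[0,0,-28,0.0315,0.0394,0.01,1],[0,0,-28,0.0315,0.0394,0.02,1],[0,0,-28,0.0315,0.0394,0.0285,1],[0,0,-28,0.0315,0.0394,0.0285,1]]]'
python3 -m inch '[[[0,0,0,0,0,0,1],[0,0,0,0,0,0,1]]]'
python3 - <<'E'
from h import *
s=snapshot("wrist");cv2.imwrite("pics/w2.png",s["pixels"])
cv2.imwrite("pics/t2.png",cv2.resize(snapshot("top")["pixels"][205:325,230:330],None,fx=5,fy=5,interpolation=cv2.INTER_CUBIC))
st=sense();m=R.from_rotvec(st["ee_rot"]).as_matrix();print(st["ee_pos"],m.round(4),np.degrees(np.arctan2(m[1,1],m[0,1])))
E
```

```text
clock: 8.53
ee_pos: [0.4508, 0.0365, 0.049]
ee_rot: [-0.059, -3.138, 0.002]
force: [-1.1, 0.0, -3.7]
finger_gap: 0.575
clock: 8.7
ee_pos: [0.4521, 0.0369, 0.0511]
ee_rot: [-0.057, -3.141, 0.001]
force: [0.2, 0.2, -2.3]
finger_gap: 0.573
[0.45229641 0.03708141 0.05142247] [[-9.994e-01  3.540e-02  4.000e-04]
 [ 3.540e-02  9.994e-01 -1.000e-04]
 [-4.000e-04 -1.000e-04 -1.000e+00]] 87.97385763414448
```

View pics/w2.png

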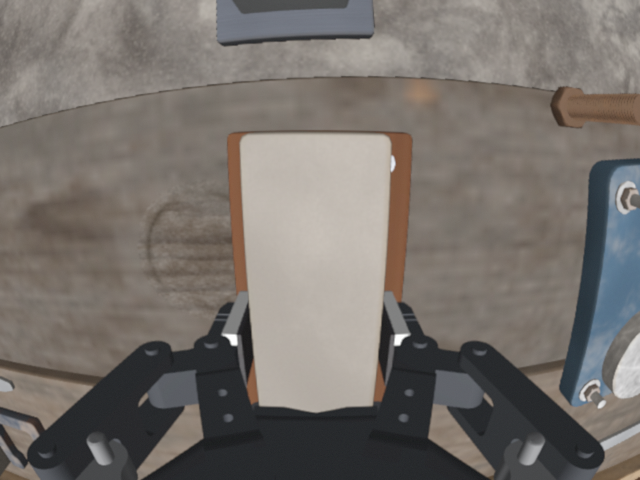

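The wrist view shows the stone squarely held. Its rear corners are at (241,138) and (390,139), and the board's rear corners at (230,134) and (411,134).

```bash
python3 - <<'E'
from h import *
np.set_printoptions(precision=4,suppress=True)
s=snapshot("wrist");st=sense()
zt=st["ee_pos"][2]+.024
S=[at(s,*q,zt,True)[:2] for q in((241,138),(390,139),(378,400),(259,398))]
B=[at(s,*q,.018,True)[:2] for q in((230,134),(411,134),(404,290),(237,290))]
print("stone",*S,"rear mid",(S[0]+S[1])/2,"w",np.linalg.norm(S[0]-S[1]))
print("board",*B,"rear mid",(B[0]+B[1])/2,"w",np.linalg.norm(B[0]-B[1]))
h=np.array([.9994,-.034]);n=np.array([.034,.9994])
f=lambda a:(n@a)
print("lateral: stone rear %.4f front %.4f | board rear %.4f fwd %.4f"%(f(S[0]+S[1])/2,f(S[2]+S[3])/2,f(B[0]+B[1])/2,f(B[2]+B[3])/2))
for a,b in((S[0],S[3]),(S[1],S[2]),(B[0],B[3]),(B[1],B[2])):
    d=b-a;print(np.degrees(np.arctan2(d[1],d[0])))
print(f(st["ee_pos"][:2]), st["ee_pos"])
E
```

```text
stone [0.379  0.0166] [0.381  0.0643] [0.4866 0.0633] [0.4834 0.0129] rear mid [0.38   0.0405] w 0.04766833404628376
board [ 0.3783 -0.0002] [0.3811 0.0861] [0.4625 0.0849] [ 0.4592 -0.0042] rear mid [0.3797 0.043 ] w 0.08637627187110651
lateral: stone rear 0.0533 front 0.0546 | board rear 0.0558 fwd 0.0560
-2.048579693379186
-0.5337769858792323
-2.795549524780311
-0.8541531119082935
0.052508775627209736 [0.4523 0.0372 0.0515]
```

View pics/t2.png

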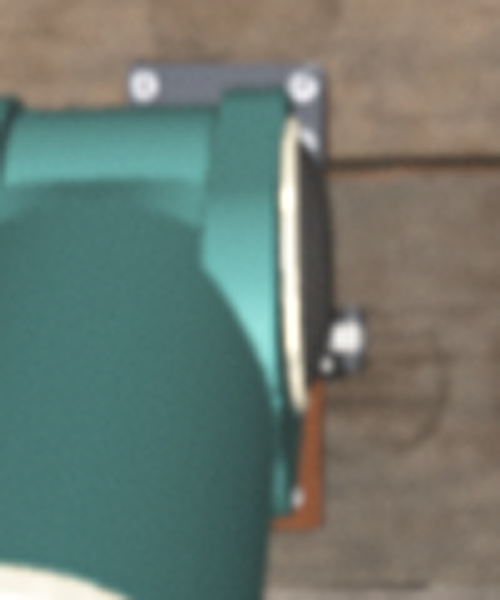

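The stone sits about 1.6 mm right of the board's centreline. I'll correct that while lowering, then feel for the board.

```bash
python3 -m inch '[[[0,0,0,0,0.0016,0.008,1],[0,0,0,0,0.0016,0.016,1],[0,0,0,0,0.0016,0.024,1],[0,0,0,0,0.0016,0.029,1],[0,0,0,0,0.0016,0.029,1],[0,0,0,0,0.0016,0.029,1],[0,0,0,0,0.0016,0.029,1],[0,0,0,0,0.0016,0.029,1]]]'
python3 -m inch '[[[0,0,0,0,0,0.001,1],[0,0,0,0,0,0.002,1],[0,0,0,0,0,0.002,1],[0,0,0,0,0,0.002,1]]]'
python3 -m inch '[[[0,0,0,0,0,0.001,1],[0,0,0,0,0,0.001,1],[0,0,0,0,0,0.001,1],[0,0,0,0,0,0.001,1]]]'
```

```text
clock: 9.52
ee_pos: [0.4523, 0.0388, 0.0224]
ee_rot: [0.054, 3.141, -0.0]
force: [0.5, -0.7, -3.5]
finger_gap: 0.578
clock: 9.85
ee_pos: [0.4521, 0.0388, 0.0202]
ee_rot: [0.054, 3.141, -0.0]
force: [0.2, 0.4, -3.6]
finger_gap: 0.573
clock: 10.18
ee_pos: [0.4521, 0.0388, 0.0192]
ee_rot: [-0.054, -3.141, 0.0]
force: [0.6, -0.8, -2.5]
finger_gap: 0.58
```

```bash
python3 -m inch '[[[0,0,0,0,0,0.0007,1],[0,0,0,0,0,0.0007,1],[0,0,0,0,0,0.0007,1],[0,0,0,0,0,0.0007,1]]]'
python3 -m inch '[[[0,0,0,0,0,0.0007,1],[0,0,0,0,0,0.0007,1],[0,0,0,0,0,0.0007,1],[0,0,0,0,0,0.0007,1]]]'
```

```text
clock: 10.52
ee_pos: [0.4521, 0.0388, 0.0185]
ee_rot: [-0.054, -3.141, 0.0]
force: [-0.7, 0.1, -3.9]
finger_gap: 0.575
clock: 10.85
ee_pos: [0.4522, 0.0388, 0.0181]
ee_rot: [0.054, 3.141, 0.0]
force: [-4.0, -0.4, 8.8]
finger_gap: 0.574
```

Board contact at TCP z ≈ 0.018, as expected. I'll ease off slightly and slide in.

```bash
python3 -m inch '[[[0,0,0,0,0,-0.0003,1],[0,0,0,-0.001,0,-0.0003,1],[0,0,0,-0.003,0,-0.0003,1],[0,0,0,-0.005,0,-0.0003,1],[0,0,0,-0.007,0,-0.0003,1],[0,0,0,-0.009,0,-0.0003,1],[0,0,0,-0.009,0,-0.0003,1],[0,0,0,-0.009,0,-0.0003,1]]]'
python3 -m inch '[[[0,0,0,-0.001,0,0,1],[0,0,0,-0.002,0,0,1],[0,0,0,-0.003,0,0,1],[0,0,0,-0.004,0,0,1],[0,0,0,-0.005,0,0,1],[0,0,0,-0.005,0,0,1]]]'
python3 -m inch '[[[0,0,0,-0.001,0,0,1],[0,0,0,-0.002,0,0,1],[0,0,0,-0.003,0,0,1],[0,0,0,-0.004,0,0,1],[0,0,0,-0.005,0,0,1],[0,0,0,-0.005,0,0,1]]]'
```

```text
clock: 11.52
ee_pos: [0.4612, 0.0385, 0.0181]
ee_rot: [0.054, 3.141, -0.0]
force: [-1.6, 0.2, 3.5]
finger_gap: 0.576
clock: 12.02
ee_pos: [0.4657, 0.0383, 0.0181]
ee_rot: [-0.054, -3.14, 0.0]
force: [-6.2, -0.2, 8.9]
finger_gap: 0.581
clock: 12.52
ee_pos: [0.4708, 0.0382, 0.0181]
ee_rot: [-0.054, -3.14, 0.0]
force: [-5.5, 0.7, 9.2]
finger_gap: 0.577
```

Past the mouth with almost no sideways force. I'll lighten the downward press and continue.

```bash
python3 -m inch '[[[0,0,0,0,0,-0.0003,1],[0,0,0,-0.001,0,-0.0003,1],[0,0,0,-0.002,0,-0.0003,1],[0,0,0,-0.003,0,-0.0003,1],[0,0,0,-0.004,0,-0.0003,1],[0,0,0,-0.005,0,-0.0003,1],[0,0,0,-0.005,0,-0.0003,1]]]'
python3 -m inch '[[[0,0,0,-0.001,0,0,1],[0,0,0,-0.002,0,0,1],[0,0,0,-0.003,0,0,1],[0,0,0,-0.003,0,0,1]]]'
```

```text
clock: 13.1
ee_pos: [0.4763, 0.038, 0.0183]
ee_rot: [0.054, 3.141, -0.0]
force: [-0.4, -0.1, -2.5]
finger_gap: 0.572
clock: 13.43
ee_pos: [0.4793, 0.0378, 0.0184]
ee_rot: [0.054, 3.141, -0.0]
force: [-0.2, -0.4, -2.2]
finger_gap: 0.574
```

```bash
for i in 1; do python3 -m inch '[[[0,0,0,-0.0005,0,0,1],[0,0,0,-0.001,0,0,1],[0,0,0,-0.0015,0,0,1],[0,0,0,-0.002,0,0,1],[0,0,0,-0.002,0,0,1]]]'; done
python3 -m inch '[[[0,0,0,-0.0005,0,0,1],[0,0,0,-0.001,0,0,1],[0,0,0,-0.0015,0,0,1],[0,0,0,-0.0015,0,0,1]]]'
```

```text
clock: 13.85
ee_pos: [0.4812, 0.0378, 0.0184]
ee_rot: [0.054, 3.141, -0.0]
force: [1.1, 1.0, -3.6]
finger_gap: 0.576
clock: 14.18
ee_pos: [0.4828, 0.0377, 0.0184]
ee_rot: [0.054, 3.141, -0.0]
force: [-0.1, 0.3, -3.2]
finger_gap: 0.573
```

```bash
python3 -m inch '[[[0,0,0,-0.0005,0,0,1],[0,0,0,-0.001,0,0,1],[0,0,0,-0.0015,0,0,1],[0,0,0,-0.0015,0,0,1]]]'
```

```text
clock: 14.52
ee_pos: [0.4842, 0.0377, 0.0184]
ee_rot: [0.054, 3.141, -0.0]
force: [1.3, 0.2, -3.0]
finger_gap: 0.572
```

```bash
python3 -m inch '[[[0,0,0,-0.0005,0,0,1],[0,0,0,-0.001,0,0,1],[0,0,0,-0.0015,0,0,1],[0,0,0,-0.0015,0,0,1]]]'
```

```text
clock: 14.85
ee_pos: [0.4857, 0.0376, 0.0184]
ee_rot: [0.054, 3.141, -0.0]
force: [-0.2, 0.0, -2.9]
finger_gap: 0.575
```

```bash
python3 -m inch '[[[0,0,0,-0.0005,0,0,1],[0,0,0,-0.001,0,0,1],[0,0,0,-0.0015,0,0,1],[0,0,0,-0.0015,0,0,1]]]'
```

```text
clock: 15.18
ee_pos: [0.4868, 0.0376, 0.0183]
ee_rot: [-0.054, -3.14, 0.0]
force: [-3.3, -0.1, -2.3]
finger_gap: 0.575
```

```bash
python3 -m inch '[[[0,0,0,-0.0005,0,0,1],[0,0,0,-0.001,0,0,1],[0,0,0,-0.0015,0,0,1],[0,0,0,-0.0015,0,0,1]]]'
```

```text
clock: 15.52
ee_pos: [0.4878, 0.0376, 0.0182]
ee_rot: [-0.054, -3.139, 0.0]
force: [-8.3, 0.5, 1.1]
finger_gap: 0.575
```

The force is rising at about 5 N/mm, which matches the pad. I'll go slightly further and hold for over a second.

```bash
python3 -m inch '[[[0,0,0,-0.0002,0,0,1],[0,0,0,-0.0005,0,0,1],[0,0,0,-0.0005,0,0,1],[0,0,0,-0.0005,0,0,1]]]'
python3 -m inch '[[[0,0,0,0,0,0,1],[0,0,0,0,0,0,1],[0,0,0,0,0,0,1],[0,0,0,0,0,0,1]]]'

```

```text
clock: 15.85
ee_pos: [0.488, 0.0375, 0.0182]
ee_rot: [-0.054, -3.139, 0.0]
force: [-8.5, 0.4, 3.0]
finger_gap: 0.572
clock: 16.18
ee_pos: [0.488, 0.0376, 0.0181]
ee_rot: [-0.054, -3.139, 0.0]
force: [-8.9, 0.7, 3.2]
finger_gap: 0.574
```

```bash
python3 -m inch '[[[0,0,0,-0.0004,0,0,1],[0,0,0,-0.0008,0,0,1],[0,0,0,-0.0008,0,0,1],[0,0,0,-0.0008,0,0,1]]]'
python3 -m inch '[[[0,0,0,0,0,0,1],[0,0,0,0,0,0,1],[0,0,0,0,0,0,1],[0,0,0,0,0,0,1],[0,0,0,0,0,0,1],[0,0,0,0,0,0,1],[0,0,0,0,0,0,1],[0,0,0,0,0,0,1]]]'
python3 -m inch '[[[0,0,0,0,0,0,1],[0,0,0,0,0,0,1],[0,0,0,0,0,0,1],[0,0,0,0,0,0,1],[0,0,0,0,0,0,1],[0,0,0,0,0,0,1],[0,0,0,0,0,0,1],[0,0,0,0,0,0,1]]]'
```

```text
clock: 16.52
ee_pos: [0.4884, 0.0375, 0.0181]
ee_rot: [-0.054, -3.138, 0.0]
force: [-12.2, -0.2, 6.2]
finger_gap: 0.581
clock: 17.18
ee_pos: [0.4884, 0.0375, 0.0181]
ee_rot: [-0.054, -3.138, 0.0]
force: [-12.9, 0.6, 5.7]
finger_gap: 0.579
clock: 17.85
ee_pos: [0.4884, 0.0375, 0.0181]
ee_rot: [-0.054, -3.138, 0.0]
force: [-12.1, 0.7, 6.5]
finger_gap: 0.575
```

Held about 12 N for over 1.3 s, roughly 10 N of it on the pad. I'll ease the push to about 2–3 N so the pad doesn't kick the stone back, then release.

```bash
python3 -m inch '[[[0,0,0,0.0004,0,0,1],[0,0,0,0.0008,0,0,1],[0,0,0,0.0012,0,0,1],[0,0,0,0.0016,0,0,1],[0,0,0,0.002,0,0,1],[0,0,0,0.002,0,0,1],[0,0,0,0.002,0,0,1],[0,0,0,0.002,0,0,1]]]'
```

```text
clock: 18.52
ee_pos: [0.4873, 0.0375, 0.0182]
ee_rot: [-0.054, -3.14, 0.0]
force: [-5.4, 1.0, -1.5]
finger_gap: 0.577
```

```bash
python3 -m inch '[[[0,0,0,0.0004,0,0.0001,1],[0,0,0,0.0008,0,0.0003,1],[0,0,0,0.0008,0,0.0003,1],[0,0,0,0.0008,0,0.0003,1],[0,0,0,0.0008,0,0.0003,1]]]'
```

```text
clock: 18.93
ee_pos: [0.4871, 0.0376, 0.0181]
ee_rot: [-0.054, -3.141, 0.0]
force: [-4.8, 0.1, 3.0]
finger_gap: 0.574
```

```bash
python3 -m inch '[[[0,0,0,0.0004,0,0,1],[0,0,0,0.0006,0,0,1],[0,0,0,0.0006,0,0,1],[0,0,0,0.0006,0,0,1]]]'
python3 -m inch '[[[0,0,0,0,0,0,0.4],[0,0,0,0,0,0,0.38],[0,0,0,0,0,0,0.34],[0,0,0,0,0,0,0.3],[0,0,0,0,0,0,0.3],[0,0,0,0,0,0,0.3],[0,0,0,0,0,0,0.3],[0,0,0,0,0,0,0.3]]]'
python3 - <<'E'
from h import *
s=snapshot("wrist");cv2.imwrite("pics/w3.png",s["pixels"])
E
```

```text
clock: 19.27
ee_pos: [0.4867, 0.0376, 0.0181]
ee_rot: [0.054, 3.141, -0.0]
force: [-0.7, -0.2, -0.5]
finger_gap: 0.575
clock: 19.93
ee_pos: [0.4865, 0.0376, 0.0181]
ee_rot: [0.054, 3.141, -0.0]
force: [-0.3, -0.8, -0.9]
finger_gap: 0.702
```

View pics/w3.png

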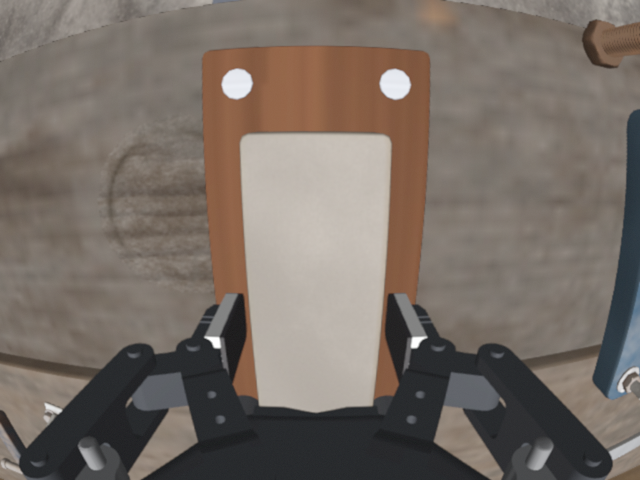

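The stone lies flat between the fingers, with its rear edge at row ~134. In the earlier held view it was at row ~138. I'll compare the edges precisely to see whether it moved in the hand or sprang back.

```bash
python3 - <<'E'
import cv2,numpy as np
for n in("w2","w3"):
    p=cv2.imread(f"pics/{n}.png").astype(float)
    b=p[100:170,290:345,0].mean(1);print(n,b[20:50].round(0).tolist())
E
```

```text
w2 [109.0, 110.0, 110.0, 110.0, 110.0, 111.0, 111.0, 111.0, 112.0, 106.0, 78.0, 74.0, 100.0, 130.0, 155.0, 171.0, 177.0, 178.0, 178.0, 178.0, 179.0, 179.0, 179.0, 179.0, 179.0, 179.0, 179.0, 179.0, 179.0, 179.0]
w3 [72.0, 72.0, 72.0, 72.0, 72.0, 72.0, 72.0, 72.0, 72.0, 72.0, 72.0, 80.0, 103.0, 133.0, 158.0, 173.0, 179.0, 180.0, 180.0, 181.0, 181.0, 181.0, 181.0, 181.0, 182.0, 182.0, 182.0, 181.0, 181.0, 181.0]
```

The edge matches within 0.1 px, so the stone did not move in the hand. At this position, though, it barely touches the pad (contact began around TCP x 0.4861–0.4865). I'll regrip, press lightly again, and release with a few newtons left so friction keeps it in contact.

```bash
python3 -m inch '[[[0,0,0,0,0,0,1],[0,0,0,0,0,0,1],[0,0,0,0,0,0,1],[0,0,0,0,0,0,1],[0,0,0,0,0,0,1],[0,0,0,0,0,0,1]]]'
python3 -m inch '[[[0,0,0,-0.0004,0,0,1],[0,0,0,-0.0008,0,0,1],[0,0,0,-0.0012,0,0,1],[0,0,0,-0.0012,0,0,1],[0,0,0,-0.0012,0,0,1],[0,0,0,-0.0012,0,0,1]]]'
```

```text
clock: 20.48
ee_pos: [0.4865, 0.0376, 0.0183]
ee_rot: [0.054, 3.141, 0.0]
force: [-3.1, -0.6, 7.9]
finger_gap: 0.579
clock: 20.98
ee_pos: [0.4865, 0.0376, 0.0183]
ee_rot: [-0.054, -3.139, -0.0]
force: [-12.7, -0.2, 19.9]
finger_gap: 0.576
```

Downward press is too high at 20 N. I'll ease it upward.

```bash
python3 -m inch '[[[0,0,0,0,0,-0.0003,1],[0,0,0,0,0,-0.0006,1],[0,0,0,0,0,-0.0006,1],[0,0,0,0,0,-0.0006,1],[0,0,0,0,0,-0.0006,1]]]'
```

```text
clock: 21.4
ee_pos: [0.4872, 0.0376, 0.0184]
ee_rot: [-0.054, -3.14, 0.0]
force: [-4.4, 0.7, -2.3]
finger_gap: 0.576
```

```bash
python3 -m inch '[[[0,0,0,0.0004,0,0.0001,1],[0,0,0,0.0004,0,0.0001,1],[0,0,0,0.0004,0,0.0001,1],[0,0,0,0.0004,0,0.0001,1],[0,0,0,0.0004,0,0.0001,1]]]'
python3 -m inch '[[[0,0,0,0,0,0,0.4],[0,0,0,0,0,0,0.38],[0,0,0,0,0,0,0.34],[0,0,0,0,0,0,0.3],[0,0,0,0,0,0,0.3],[0,0,0,0,0,0,0.3],[0,0,0,0,0,0,0.3],[0,0,0,0,0,0,0.3]]]'
python3 - <<'E'
from h import *
p=snapshot("wrist")["pixels"].astype(float);print(p[120:150,290:345,0].mean(1).round(0).tolist(),sense()["ee_pos"])
E
```

```text
clock: 21.82
ee_pos: [0.4872, 0.0376, 0.0185]
ee_rot: [-0.054, -3.141, 0.0]
force: [-3.5, 0.8, -4.6]
finger_gap: 0.581
clock: 22.48
ee_pos: [0.4874, 0.0376, 0.0186]
ee_rot: [0.054, 3.141, -0.0]
force: [0.0, -0.4, -0.6]
finger_gap: 0.701
[72.0, 72.0, 72.0, 72.0, 72.0, 72.0, 72.0, 72.0, 73.0, 86.0, 115.0, 146.0, 169.0, 178.0, 180.0, 180.0, 181.0, 181.0, 181.0, 181.0, 182.0, 181.0, 182.0, 182.0, 182.0, 181.0, 181.0, 181.0, 181.0, 181.0] [0.48735225 0.03756185 0.01857958]
```

```bash
python3 - <<'E'
from h import *
s=snapshot("wrist");a=at(s,317,130.35,.042,True);print("rear edge now",a,s["origin"])
# same camera offset for earlier image: shift by tool pose difference
e=dict(s);e["origin"]=np.array(s["origin"])+np.array([.48650,.0376,.0181])-sense()["ee_pos"]
print("rear edge w3",at(e,317,132.77,.042,True))
E
```

```text
rear edge now [0.41287042 0.04142658 0.042     ] [0.41070606 0.04099767 0.16133026]
rear edge w3 [0.41281314 0.04143291 0.042     ]
```

The stone stayed in place (rear edge at 0.4128 both times). To settle contact, I'll push its rear end gently with the shut fingers and back off slowly. The pad then unloads without kicking the stone off.

```bash
python3 -m inch '[[[0,0,0,0,0,-0.01,0.3],[0,0,0,0,0,-0.03,0.3],[0,0,0,0,0,-0.05,0.3],[0,0,0,0,0,-0.06,0.3],[0,0,0,0.03,0,-0.06,0.6],[0,0,0,0.06,0,-0.06,1],[0,0,0,0.0924,0,-0.06,1],[0,0,0,0.0924,0,-0.06,1]]]'
python3 -m inch '[[[0,0,0,0,0,0,1],[0,0,0,0,0,0.02,1],[0,0,0,0,0,0.035,1],[0,0,0,0,0,0.045,1],[0,0,0,0,0,0.053,1],[0,0,0,0,0,0.053,1],[0,0,0,0,0,0.053,1]]]'
python3 - <<'E'
from h import *
st=sense();print(st["ee_pos"],st["force"])
cv2.imwrite("pics/w4.png",snapshot("wrist")["pixels"])
E
```

```text
clock: 23.25
ee_pos: [0.3894, 0.0406, 0.0783]
ee_rot: [-0.053, -3.137, -0.0]
force: [1.2, -0.3, 0.3]
finger_gap: 0.132
clock: 23.83
ee_pos: [0.3953, 0.0406, 0.0256]
ee_rot: [-0.054, -3.141, 0.0]
force: [0.2, -0.0, 0.6]
finger_gap: 0.002
[0.39532575 0.04064143 0.02558537] [ 0.18986809 -0.01920803  0.57891055]
```

View pics/w4.png

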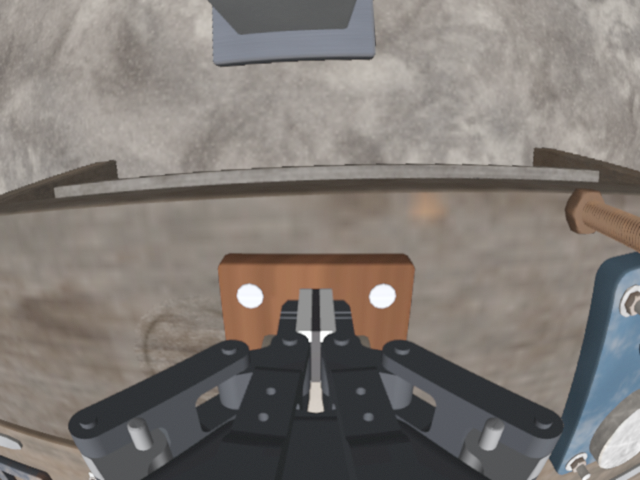

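The shut fingers stand on the board's centreline behind the stone, between the two screws at (250,296) and (382,296). Now push gently.

```bash
python3 -m inch '[[[0,0,0,-0.001,0,0,1],[0,0,0,-0.002,0,0,1],[0,0,0,-0.003,0,0,1],[0,0,0,-0.004,0,0,1],[0,0,0,-0.0045,0,0,1],[0,0,0,-0.0045,0,0,1]]]'
```

```text
clock: 24.38
ee_pos: [0.3997, 0.0406, 0.0257]
ee_rot: [0.054, 3.141, -0.0]
force: [0.8, 0.4, -0.2]
finger_gap: 0.002
```

```bash
python3 -m inch '[[[0,0,0,-0.0005,0,0,1],[0,0,0,-0.001,0,0,1],[0,0,0,-0.001,0,0,1]]]'; python3 -m inch '[[[0,0,0,-0.0005,0,0,1],[0,0,0,-0.001,0,0,1],[0,0,0,-0.001,0,0,1]]]'
```

```text
clock: 24.63
ee_pos: [0.4005, 0.0406, 0.0256]
ee_rot: [0.054, 3.141, -0.0]
force: [-0.6, -0.1, 0.8]
finger_gap: 0.001
clock: 24.88
ee_pos: [0.4015, 0.0405, 0.0256]
ee_rot: [-0.054, -3.141, 0.0]
force: [0.5, -0.6, -0.1]
finger_gap: -0.004
```

```bash
python3 -m inch '[[[0,0,0,-0.0003,0,0,1],[0,0,0,-0.0007,0,0,1],[0,0,0,-0.0007,0,0,1]]]'
```

```text
clock: 25.13
ee_pos: [0.4016, 0.0405, 0.0255]
ee_rot: [-0.054, -3.14, 0.0]
force: [-5.2, 0.7, 3.2]
finger_gap: 0.002
```

```bash
python3 -m inch '[[[0,0,0,-0.0003,0,0,1],[0,0,0,-0.0007,0,0,1],[0,0,0,-0.0007,0,0,1]]]'
```

```text
clock: 25.38
ee_pos: [0.4019, 0.0404, 0.0254]
ee_rot: [-0.054, -3.139, 0.0]
force: [-7.1, 0.8, 5.0]
finger_gap: 0.002
```

```bash
python3 -m inch '[[[0,0,0,-0.0003,0,0,1],[0,0,0,-0.0007,0,0,1],[0,0,0,-0.0007,0,0,1]]]'
```

```text
clock: 25.63
ee_pos: [0.4022, 0.0404, 0.0253]
ee_rot: [-0.054, -3.138, 0.0]
force: [-9.1, 0.7, 6.9]
finger_gap: -0.0
```

Force rose at once on touching the stone, so it was already against the stop. I'll hold about 11 N for a second here too, then withdraw slowly.

```bash
python3 -m inch '[[[0,0,0,-0.0004,0,0,1],[0,0,0,-0.0008,0,0,1],[0,0,0,-0.0008,0,0,1],[0,0,0,-0.0008,0,0,1]]]'
python3 -m inch '[[[0,0,0,0,0,0,1],[0,0,0,0,0,0,1],[0,0,0,0,0,0,1],[0,0,0,0,0,0,1],[0,0,0,0,0,0,1],[0,0,0,0,0,0,1],[0,0,0,0,0,0,1],[0,0,0,0,0,0,1]]]'
python3 -m inch '[[[0,0,0,0,0,0,1],[0,0,0,0,0,0,1],[0,0,0,0,0,0,1],[0,0,0,0,0,0,1],[0,0,0,0,0,0,1],[0,0,0,0,0,0,1]]]'
python3 -m inch '[[[0,0,0,0.0004,0,0,1],[0,0,0,0.0008,0,0,1],[0,0,0,0.0012,0,0,1],[0,0,0,0.0016,0,0,1],[0,0,0,0.002,0,0,1],[0,0,0,0.0023,0,0,1],[0,0,0,0.0026,0,0,1],[0,0,0,0.0029,0,0,1]]]'
python3 -m inch '[[[0,0,0,0.0003,0,0,1],[0,0,0,0.0006,0,0,1],[0,0,0,0.0009,0,0,1],[0,0,0,0.0015,0,0,1],[0,0,0,0.003,0,0,1],[0,0,0,0.005,0,0,1],[0,0,0,0.005,0,0,1]]]'
```

```text
clock: 25.97
ee_pos: [0.4025, 0.0403, 0.0252]
ee_rot: [-0.054, -3.138, 0.001]
force: [-12.0, 0.1, 9.2]
finger_gap: -0.002
clock: 26.63
ee_pos: [0.4025, 0.0404, 0.0252]
ee_rot: [-0.054, -3.138, 0.0]
force: [-12.5, 1.4, 8.8]
finger_gap: -0.001
clock: 27.13
ee_pos: [0.4025, 0.0404, 0.0253]
ee_rot: [-0.054, -3.138, 0.0]
force: [-11.7, 0.5, 7.6]
finger_gap: -0.001
clock: 27.8
ee_pos: [0.4017, 0.0405, 0.0256]
ee_rot: [0.054, 3.141, -0.0]
force: [-1.5, -0.2, -0.4]
finger_gap: -0.001
clock: 28.38
ee_pos: [0.3961, 0.0407, 0.0256]
ee_rot: [-0.054, -3.141, 0.0]
force: [0.3, -0.6, 0.4]
finger_gap: 0.003
```

Released and clear. Raise the tool, then take a final look.

```bash
python3 -m inch '[[[0,0,0,0,0,-0.03,1],[0,0,0,0,0,-0.06,1],[0,0,0,0,0,-0.1,1],[0,0,0,0,0,-0.14,1],[0,0,0,0,0,-0.16,1],[0,0,0,0,0,-0.16,1],[0,0,0,0,0,-0.16,1],[0,0,0,0,0,-0.16,1]]]'
python3 - <<'E'
from h import *
s=snapshot("scene")["pixels"];cv2.imwrite("pics/s5.png",cv2.resize(s[140:340,220:420],None,fx=3,fy=3,interpolation=cv2.INTER_CUBIC))
E
```

```text
clock: 29.05
ee_pos: [0.396, 0.0407, 0.185]
ee_rot: [-0.054, -3.14, 0.0]
force: [0.8, 0.6, 0.1]
finger_gap: 0.006
```

View pics/s5.png

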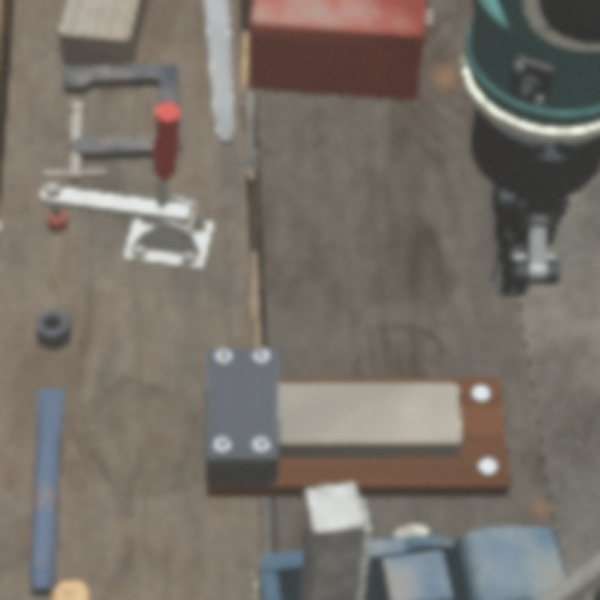

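The stone lies flat on the board at (370,413), running straight under the block. The nut, chisel and clamp have not moved, and the gripper is clear. Handing in.

```bash
python3 -c "from workcell import job;print(job.sign_off())"
```

```text
the job is handed in; nothing more can be done
None
```

The whetstone is in the holder, flat on the board and against the hidden stop, and I handed the job in at about 29 s. No verdict came back.

- **Placing:** I gripped the stone across its width and turned it in line with the holder. I set it on the board about 10 mm short of the mouth and slid it in, with almost no sideways force.
- **Pressing:** The pad showed as a rise of about 5 N per mm. I held about 12 N for 1.3 s, eased off and let go.
- **Second push:** That release left contact uncertain, so I regripped, pressed again and released with about 3.5 N left. I then pushed the rear end with the shut fingers at about 12 N for over a second and backed off slowly.
- **Force readings:** The highest push reading was about 13 N, including drag. During the regrip the downward force briefly reached 20 N, and I eased it off at once.

**Last checks:**
- **Contact:** When the fingers met the rear end, the force went straight to 5 N without the stone sliding first, which fits it already touching the stop. Contact after the final back-off is inferred from that push and the slow unloading; I couldn't see it.
- **Picture:** The last view showed the stone flat and straight under the lip, the nut, chisel and clamp in place, and the gripper clear. That view did not include the bolt; it was standing in the last wrist view I looked at.

The two cameras disagreed by about 2 mm on the holder's position, so I went by feel for the fit.

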